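Shut the swivel catches on the back of a picture frame

TASK

A picture frame lies face down on the felt pad with its backing board in place, but its four swivel catches are still turned aside. Push each catch round by its little pin with a fingertip until it points straight in over the board, square to its side of the frame. Only a light touch: do not grip, lift or shove the frame or lean on it (there is glass under the board), and leave the burnisher lying on the board and the other things round the frame as they are.

Things in the scene. Friction and masses are not known exactly. Their poses are not given: they have to be found in the camera images.
- picture_frame: loose dark wooden picture frame, face down on a grey felt pad (230 x 280 x 3 mm, fixed to the counter). Frame 170 mm along its x by 220 mm along its y, 18 mm high, about 1 kg with glass and board; rails 22 mm wide; the light brown backing board fills the opening and lies 2 mm below the rails. Origin: centre of its underside (world z about 0.003, so the top of the rails is at about z = 0.021); its axes turn with it, x away from the robot at yaw 0
- catch_near_pivot (a point): screw of the catch on the near (-x) rail, at the rail's top surface; the screw head stands 4 mm above that surface, and on the whole back of the frame only the four pins stand higher than that
- catch_far_pivot (a point): the same on the far (+x) rail
- catch_left_pivot (a point): the same on the left (+y) rail
- catch_right_pivot (a point): the same on the right (-y) rail
- catch_near_pin (a point): half-way up the upright steel pin (8 mm thick, from 2 to 17 mm above the rail's top) at the end of the near catch: a flat steel arm 2 mm thick and 11 mm wide that lies on the frame; the pin stands 24 mm from its screw and moves with the catch
- catch_far_pin (a point): the same for the far catch
- catch_left_pin (a point): the same for the left catch
- catch_right_pin (a point): the same for the right catch
- catch_near (a joint): angle of the near catch, rad, counter-clockwise seen from above: 0 points straight in over the board, square to its rail (shut); about 1.57 or -1.57 lies along the rail (open). It turns to 1.65 either way, has no stop or click at 0, and stays where it is left (about 0.6 N across the arm at the pin turns it; a push along the arm, towards the screw, does not, and from about 4 N slides the frame). Starts at 0.8 to 1.45
- catch_far (a joint): the same for the far catch; starts at 0.8 to 1.45
- catch_left (a joint): the same for the left catch; starts at -1.45 to -0.8
- catch_right (a joint): the same for the right catch; starts at -1.45 to -0.8
- burnisher: loose flat wooden oval, 26 x 78 x 6 mm, lying on the middle of the backing board; origin at the centre of its underside
- silver_pen: loose silver pen, 13 x 145 x 10 mm, on the counter beyond the frame; origin at the centre of its underside
- brass_pen: loose brass pen with a dark middle, 14 x 128 x 14 mm, on the counter to the right of the frame; origin at the centre of its underside
- tape_runner: loose correction-tape runner, 17 x 82 x 24 mm, on the counter to the left of the frame; origin at the centre of its underside
- pencil_pouch: loose black pouch with a clasp, 56 x 166 x 57 mm, on the counter beyond the frame and to its left; origin at the centre of its underside

How it is judged (in metres and radians):
At the end, for the whole second after the job is handed in: All four catches point in over the board within 0.25 rad (14 degrees) of square to their rail; the frame lies flat on the pad within 15 mm of where it lay and the burnisher within 25 mm (value of joint catch_near between -0.25 and 0.25 rad and value of joint catch_far between -0.25 and 0.25 rad and value of joint catch_left between -0.25 and 0.25 rad and value of joint catch_right between -0.25 and 0.25 rad and distance of picture_frame from where it was at the start of the episode below 0.015 m and distance of burnisher from where it was at the start of the episode below 0.025 m and height (world z) of picture_frame below 0.006 m); the robot touches nothing.
It fails at once if the frame is lifted (more than 10 mm) (height (world z) of picture_frame above 0.013 m).
It fails at once if the frame is shoved more than 25 mm (distance of picture_frame from where it was at the start of the episode above 0.025 m).
It fails at once if the robot grips the frame, its board or catches, or leans on them (more than 18 N) (contact force between the arm and picture_frame above 18 N).
It fails at once if the burnisher is pushed off its place or picked up (distance of burnisher from where it was at the start of the episode above 0.035 m).
It fails at once if a pen, the tape runner or the pouch is disturbed (moved more than 20 mm) (distance of any of silver_pen, brass_pen, tape_runner, pencil_pouch from where it was at the start of the episode above 0.02 m).
It also fails if it takes over 72 s, if anything falls off the work surface, if the arm or the gripper's body presses on something with over 40 N, if the wrist force passes 120 N, or if a joint passes its speed limit or range.

ROBOT

A 6-joint arm with a two-finger parallel gripper is mounted at the origin on a cart in front of the work surface, level with it; the furniture and walls round the work are solid. World frame = base frame: x ahead of the robot, y to its left, z up, the work surface at z = 0. Lengths are in m, angles in degrees, forces in N, time in s.
With the tool pointing down it reaches from about 0.3 to 0.75 m from the base axis. Payload 8.5 kg.
Tool frame: the origin (TCP) lies on the centre line of the jaws, within the pads' length; the fingertips stand 19 mm ahead of it and the grasp point (between the pads) is the TCP (env.tcp_to_tips is the z of the fingertips in the tool frame, in m); z points along the fingers, y is the line along which they close (so a half turn about z gives the same grasp; the last joint's range is limited). The gripper opens to 85 mm and grips with 20 to 120 N. Pads are 22 mm wide; open, the fingers measure 114 mm over their backs; the gripper's body (76 mm by 85 mm) begins 54 mm behind the grasp point. The pads swing forward as they close: fully open they stand 13 mm farther back than shut.
Start: joints at [61.69, 21.807, 74.336, -0, 83.858, -12.336], TCP at [0.151, 0.529, 0.25] pointing down, gripper open.
Joint ranges: [-178.18, 178.18], [-50.72, 133.34], [12.68, 142.11], [-81.47, 261.47], [9.98, 163.14], [-165.26, 165.26]. Speed limits (degrees/s): [136.94, 136.94, 180, 180, 180, 180].

INTERFACE

Orientations are given as a 3x3 rotation matrix whose columns are the frame's x, y, z axes.
In Python, from rig import env gives the robot as it stands.
- The arm moves only by the tool servo_tool, never from a script. Its argument "steps" is a list of rows, each an object of numbers: "tx", "ty", "tz": the shift along the world's x, y, z in cm; "yaw": the turn about the world's z in degrees; "claw": the finger opening in cm, from 0 to 8.54. In form: [{"tx": .., "ty": .., "tz": .., "yaw": .., "claw": ..}, ...]. A call has 1 to 20 rows; each row shifts and turns the commanded pose from where the row before left it; what a row does not reach is not made up. A row lasts 1/10 s, in which the tool goes at most 50 mm and 8.59 degrees, less where a joint would pass 70% of its speed; a pose out of reach is approached as far as the arm can. A call with a gripper value outside its range is refused whole. The fingers move at their own pace and stop on an object; "newtons" is the grip in N (left out, the last holds). Time passes only in rows, so rows that do not move let the fingers close. It gives the time, the measured TCP pose, the force, the opening and the grip force at its end, in the units of the state.
- env.observe(): the state, without advancing time (a new reading comes with each control period).
- env.get_image(name): name is "side" or "top"; returns (picture, depth): 384x512x3 uint8, red, green, blue; 384x512 float32, m along the optical axis (not along the pixel's ray), 0 where there is no reading.
- env.camera_model(name): a dict with "fovy" (degrees; the focal length in pixels is half the picture's height over the tangent of half this angle, whatever the lens; pixels are square), "cx", "cy" (the principal point, pixels), "T" (4x4, takes a point from camera to world coordinates). Camera axes: x right, y down, z forward; pixel columns grow to the right and rows downward; lengths in m; the calibration is good to about 2 mm. A picture is of the moment at which its call begins. camera_model takes no time and is no camera call.
- env.close_job(): hands the job in; it is judged then, once.
The state is a dict: "time_s": time; "q": joint angles; "qvel": joint speeds; "joint_efforts": joint torques, N m; "position": TCP position; "tool_rot": TCP orientation; "ft_force": force on the tool from outside, world axes, zero at the start; "wrist_torque": the same for the moment, N m; "grip_width": finger opening in m; "gripper_force": force on a finger pad.
Only numpy, scipy, OpenCV 4.12 (cv2) and the standard library are available. Lean on these libraries where they do the work, as an engineer would, in place of code of your own. Each camera call takes 0.05 s, during which the arm holds its last target. There are 200 camera calls.

## Working session

There is one attempt and no reset: what is moved stays moved. The work goes in short steps, Python scripts to look and compute and a tool call to move; the robot and the scene stay as the last step left them, time stands still between calls to the robot, and variables do not carry over. Pictures are saved under pics/ and viewed, at most 10 in all, crops included, and the job is handed in when it is done.

Besides the shell and the picture viewer there is one more tool, called after "Request:" as name([rows], argument=value, ...), one row to a line, values as JSON. servo_tool: Moves the arm, as the interface text tells. Its arguments: {"type":"object","properties":{"steps":{"type":"array"},"newtons":{"type":"number"}},"required":["steps"]}

```bash
mkdir -p pics; cat > h.py <<'E'
import numpy as np, cv2
from rig import env
def cam(n):
    m=env.camera_model(n); f=192/np.tan(np.radians(m["fovy"])/2); return f,m["cx"],m["cy"],np.array(m["T"])
def ray(n,u,v,z):
    f,cx,cy,T=cam(n); d=T[:3,:3]@np.array([(u-cx)/f,(v-cy)/f,1]); o=T[:3,3]
    return o+d*(z-o[2])/d[2]
def proj(n,p):
    f,cx,cy,T=cam(n); q=np.linalg.inv(T)@np.r_[p,1]; return np.array([f*q[0]/q[2]+cx,f*q[1]/q[2]+cy])
def snap(n,name):
    im,d=env.get_image(n); np.savez(name+".npz",im=im,d=d); cv2.imwrite("pics/"+name+".png",cv2.cvtColor(im,cv2.COLOR_RGB2BGR)); return im,d
E
python3 - <<'E'
from h import *
for n in("top","side"):
    snap(n,n+"0"); print(n,env.camera_model(n))
s=env.observe();print(s["time_s"],s["position"],s["tool_rot"],s["grip_width"],env.tcp_to_tips)
E
```

```text
top {'fovy': 52.83046677745986, 'cx': 253.12327953843027, 'cy': 193.5110698693671, 'T': array([[-0.01157234, -0.99808058,  0.06083777,  0.5275973 ],
       [-0.99972617,  0.01031098, -0.02100647, -0.1787603 ],
       [ 0.02033885, -0.0610642 , -0.9979266 ,  0.90145414],
       [ 0.        ,  0.        ,  0.        ,  1.        ]])}
side {'fovy': 42.32309823792899, 'cx': 264.62055189193967, 'cy': 189.12519330342354, 'T': array([[-0.94330112, -0.15157002,  0.29531259,  0.29774493],
       [-0.3316014 ,  0.39022467, -0.85893261,  0.64777488],
       [ 0.01495018, -0.90815816, -0.4183602 ,  0.45244811],
       [ 0.        ,  0.        ,  0.        ,  1.        ]])}
0.1 [0.15124861 0.52853283 0.24977496] [[-9.61388954e-01  2.75192448e-01 -6.28714991e-04]
 [ 2.75193024e-01  9.61388271e-01 -1.17995590e-03]
 [ 2.79724265e-04 -1.30741455e-03 -9.99999106e-01]] 0.08534824875437057 0.019
```

View pics/top0.png

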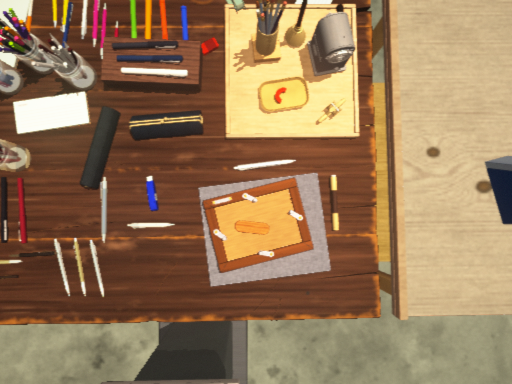

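View pics/side0.png

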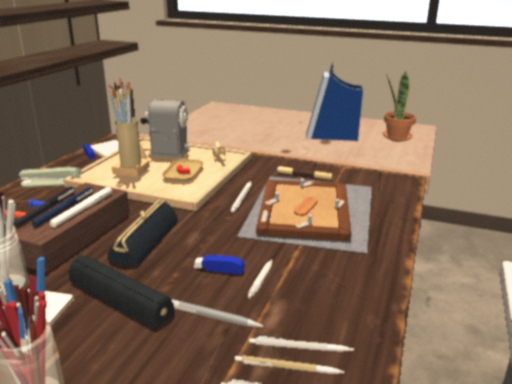

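The top view shows the frame at about (258,228), turned slightly, with four pale catches near (250,198), (296,216), (266,254) and (219,235). I'll zoom in next.

```bash
python3 - <<'E'
from h import *
a=np.load("top0.npz")["im"][165:295,190:340]; b=np.load("side0.npz")["im"][165:260,230:380]
cv2.imwrite("pics/c1.png",cv2.cvtColor(cv2.resize(a,None,fx=5,fy=4.6*5/4.6/1.1,interpolation=cv2.INTER_CUBIC)[:600],cv2.COLOR_RGB2BGR))
cv2.imwrite("pics/c2.png",cv2.cvtColor(cv2.resize(b,None,fx=5,fy=5,interpolation=cv2.INTER_CUBIC),cv2.COLOR_RGB2BGR))
E
```

```text
(no output)
```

View pics/c1.png

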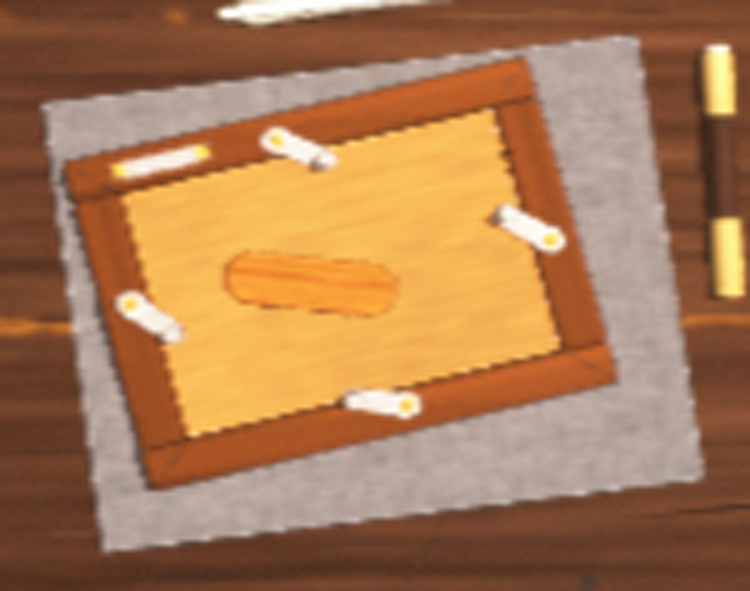

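View pics/c2.png

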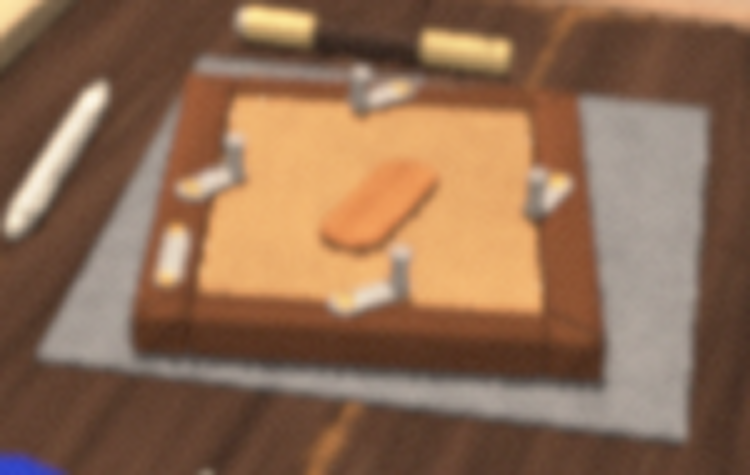

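Crops: the brass screws are at c1 (275,142), (551,240), (406,405) and (130,303). The grey pins are at the inner ends of the arms, and in the side view they stand upright at c2 (234,158), (361,88), (538,193) and (401,272).

```bash
cat > m.py <<'E'
from h import *
T=lambda x,y:(190+x/5-.4,165+y/4.545-.4); S=lambda x,y:(230+x/5-.4,165+y/5-.4)
def tri(tp,sp):
    A=[];b=[]
    for n,(u,v) in(("top",tp),("side",sp)):
        f,cx,cy,M=cam(n); d=M[:3,:3]@np.array([(u-cx)/f,(v-cy)/f,1]); d/=np.linalg.norm(d); P=np.eye(3)-np.outer(d,d); A.append(P); b.append(P@M[:3,3])
    return np.linalg.solve(sum(A),sum(b))
E
python3 - <<'E'
from m import *
np.set_printoptions(precision=4,suppress=True)
C=np.array([ray("top",*T(*p),0.021) for p in[(65,162),(527,58),(615,380),(150,487)]])
print(C); L=[np.linalg.norm(C[i]-C[(i+1)%4]) for i in range(4)];print("sides",L)
c=C.mean(0); ey=((C[0]-C[1])+(C[3]-C[2]));ey/=np.linalg.norm(ey); ex=np.array([ey[1],-ey[0],0]);yaw=np.degrees(np.arctan2(ex[1],ex[0]));print("centre",c,"yaw",yaw, np.degrees(np.arctan2(*((C[0]-C[3])+(C[1]-C[2]))[1::-1])))
scr={"far":(275,142),"right":(551,240),"near":(406,405),"left":(130,303)}
pt={"far":(325,158),"right":(497,213),"near":(347,400),"left":(177,335)}
ps={"far":(234,158),"right":(361,88),"near":(538,193),"left":(401,272)}
inn={"far":-ex,"right":ey,"near":ex,"left":-ey}
im=np.load("top0.npz")["im"].astype(int)
for k in scr:
    u,v=T(*scr[k]); ui,vi=round(u),round(v); w=im[vi-3:vi+4,ui-3:ui+4]; wt=np.clip(w[...,0]-w[...,2]-60,0,None)*(w[...,0]>200)*(w[...,1]>140)
    s=ray("top",u,v,0.025); p=tri(T(*pt[k]),S(*ps[k])); q=ray("top",*T(*pt[k]),0.035)
    d=p-s; a=inn[k]; ang=np.arctan2(a[0]*d[1]-a[1]*d[0],a[:2]@d[:2])
    d2=q-s; ang2=np.arctan2(a[0]*d2[1]-a[1]*d2[0],a[:2]@d2[:2])
    print(k,"screw",s,"local",(s-c)@ex,(s-c)@ey,"pin",p,"r",np.hypot(*d[:2]),"ang",ang,"top-only",q[:2],np.hypot(*d2[:2]),ang2,"target",s[:2]+.024*a[:2])
print("burn",ray("top",*T(312,285),.024),"ex",ex)
for n,(x,y) in dict(clip=(730,170),pen=(330,10)).items(): print(n,ray("top",*T(x,y),.01))
E
```

```text
[[ 0.5671 -0.0822  0.021 ]
 [ 0.6174 -0.2938  0.021 ]
 [ 0.4555 -0.3309  0.021 ]
 [ 0.4056 -0.1198  0.021 ]]
sides [np.float64(0.21747104386968555), np.float64(0.16609858843872888), np.float64(0.21691009210864223), np.float64(0.16580156530488835)]
centre [ 0.5114 -0.2067  0.021 ] yaw 13.325319757755302 13.005564604431358
far screw [ 0.5759 -0.1778  0.025 ] local 0.06943400892897779 0.013225036215666812 pin [ 0.5661 -0.2008  0.0277] r 0.024991224304674417 ang 0.9340937192310321 top-only [ 0.5672 -0.2002] 0.02399942422525107 0.9673332328808147 target [ 0.5526 -0.1833]
right screw [ 0.5256 -0.3025  0.025 ] local -0.008267587075478458 -0.09654561167473716 pin [ 0.5366 -0.2782  0.0308] r 0.026676033195838656 ang -0.6589343209353022 top-only [ 0.5392 -0.2771] 0.028868550810743843 -0.7234455181375093 target [ 0.5201 -0.2792]
near screw [ 0.4448 -0.2355  0.025 ] local -0.07149669523271396 -0.012662635134870063 pin [ 0.446  -0.2092  0.0295] r 0.026316043663239558 ang 1.2902483301047147 top-only [ 0.4485 -0.2086] 0.0271656426360213 1.2004887079674897 target [ 0.4681 -0.2299]
left screw [ 0.4966 -0.1116  0.025 ] local 0.00753237332663027 0.09589131604367682 pin [ 0.4796 -0.133   0.0268] r 0.027396015698164286 ang -0.9056099708497515 top-only [ 0.4811 -0.1332] 0.02657822955316079 -0.8562027449860561 target [ 0.5022 -0.135 ]
burn [ 0.5045 -0.1938  0.024 ] ex [0.9731 0.2305 0.    ]
clip [ 0.5602 -0.3885  0.01  ]
pen [ 0.644 -0.204  0.01 ]
```

Request:
servo_tool([
  {"tx": 1.5, "ty": -3.6, "yaw": 1.45, "claw": 0},
  {"tx": 1.5, "ty": -3.6, "yaw": 1.45, "claw": 0},
  {"tx": 1.5, "ty": -3.6, "yaw": 1.45, "claw": 0},
  {"tx": 1.5, "ty": -3.6, "yaw": 1.45, "claw": 0},
  {"tx": 1.5, "ty": -3.6, "yaw": 1.45, "claw": 0},
  {"tx": 1.5, "ty": -3.6, "yaw": 1.45, "claw": 0},
  {"tx": 1.5, "ty": -3.6, "yaw": 1.45, "claw": 0},
  {"tx": 1.5, "ty": -3.6, "yaw": 1.45, "claw": 0},
  {"tx": 1.5, "ty": -3.6, "yaw": 1.45, "claw": 0},
  {"tx": 1.5, "ty": -3.6, "yaw": 1.45, "claw": 0},
  {"tx": 1.5, "ty": -3.6, "yaw": 1.45, "claw": 0},
  {"tx": 1.5, "ty": -3.6, "yaw": 1.45, "claw": 0},
  {"tx": 1.5, "ty": -3.6, "yaw": 1.45, "claw": 0},
  {"tx": 1.5, "ty": -3.6, "yaw": 1.45, "claw": 0},
  {"tx": 1.5, "ty": -3.6, "yaw": 1.45, "claw": 0},
  {"tx": 1.5, "ty": -3.6, "yaw": 1.45, "claw": 0},
  {"tx": 1.5, "ty": -3.6, "yaw": 1.45, "claw": 0},
  {"tx": 1.5, "ty": -3.6, "yaw": 1.45, "claw": 0},
  {"tx": 1.5, "ty": -3.6, "yaw": 1.45, "claw": 0},
  {"tx": 1.5, "ty": -3.6, "yaw": 1.45, "claw": 0},
], newtons=20)

```text
invalid input at $.steps[0]: expected keys tx, ty, tz, yaw, claw
```

Request:
servo_tool([
  {"tx": 1.5, "ty": -3.6, "tz": 0, "yaw": 1.45, "claw": 0},
  {"tx": 1.5, "ty": -3.6, "tz": 0, "yaw": 1.45, "claw": 0},
  {"tx": 1.5, "ty": -3.6, "tz": 0, "yaw": 1.45, "claw": 0},
  {"tx": 1.5, "ty": -3.6, "tz": 0, "yaw": 1.45, "claw": 0},
  {"tx": 1.5, "ty": -3.6, "tz": 0, "yaw": 1.45, "claw": 0},
  {"tx": 1.5, "ty": -3.6, "tz": 0, "yaw": 1.45, "claw": 0},
  {"tx": 1.5, "ty": -3.6, "tz": 0, "yaw": 1.45, "claw": 0},
  {"tx": 1.5, "ty": -3.6, "tz": 0, "yaw": 1.45, "claw": 0},
  {"tx": 1.5, "ty": -3.6, "tz": 0, "yaw": 1.45, "claw": 0},
  {"tx": 1.5, "ty": -3.6, "tz": 0, "yaw": 1.45, "claw": 0},
  {"tx": 1.5, "ty": -3.6, "tz": 0, "yaw": 1.45, "claw": 0},
  {"tx": 1.5, "ty": -3.6, "tz": 0, "yaw": 1.45, "claw": 0},
  {"tx": 1.5, "ty": -3.6, "tz": 0, "yaw": 1.45, "claw": 0},
  {"tx": 1.5, "ty": -3.6, "tz": 0, "yaw": 1.45, "claw": 0},
  {"tx": 1.5, "ty": -3.6, "tz": 0, "yaw": 1.45, "claw": 0},
  {"tx": 1.5, "ty": -3.6, "tz": 0, "yaw": 1.45, "claw": 0},
  {"tx": 1.5, "ty": -3.6, "tz": 0, "yaw": 1.45, "claw": 0},
  {"tx": 1.5, "ty": -3.6, "tz": 0, "yaw": 1.45, "claw": 0},
  {"tx": 1.5, "ty": -3.6, "tz": 0, "yaw": 1.45, "claw": 0},
  {"tx": 1.5, "ty": -3.6, "tz": 0, "yaw": 1.45, "claw": 0},
], newtons=20)

```text
time_s: 2.1
position: [0.4516, -0.1928, 0.25]
tool_rot: [[-0.974, -0.226, -0.0], [-0.226, 0.974, 0.0], [0.0, 0.001, -1.0]]
ft_force: [0.2, -0.3, -0.6]
grip_width: 0.0001
gripper_force: 0.0
```

```bash
python3 - <<'E'
from h import *
s=env.observe();print(s["time_s"],s["position"],s["tool_rot"],s["grip_width"],s["q"],s["ft_force"])
im,d=snap("side","s1"); f,cx,cy,M=cam("side")
uv=proj("side",s["position"]);tv=proj("side",np.array(s["position"])-[0,0,.019]);print(uv,tv)
u,v=map(int,tv); u0,v0=u-70,max(0,v-90); c=im[v0:v0+130,u0:u0+140]; print(u0,v0)
cv2.imwrite("pics/c3.png",cv2.cvtColor(cv2.resize(c,None,fx=4.5,fy=4.5,interpolation=cv2.INTER_CUBIC),cv2.COLOR_RGB2BGR))
E
```

```text
2.1 [ 0.45158637 -0.19281901  0.25003335] [[-9.74116662e-01 -2.26045337e-01 -4.83983258e-04]
 [-2.26045562e-01  9.74116614e-01  4.75300654e-04]
 [ 3.64016637e-04  5.72400555e-04 -9.99999770e-01]] 0.00013040386043627604 [-3.69689684e+01  1.59123039e+01  8.33441677e+01  5.14791822e-03
  8.07820611e+01 -1.40034158e+02] [ 0.23716858 -0.28959599 -0.59104476]
[340.63647081  91.62154346] [339.77012051 102.47337048]
269 12
```

View pics/c3.png

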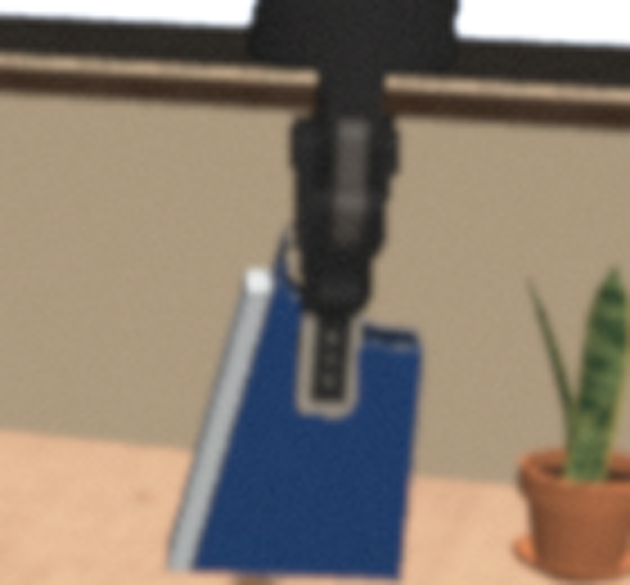

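The crop shows the closed tips at c3 (330,417), which is full-image (342,105). That agrees with the predicted tip pixel (340,102). I'll do the left catch first.

Request:
servo_tool([
  {"tx": 0.45, "ty": 2.6, "tz": 0, "yaw": 0, "claw": 0},
  {"tx": 0.42, "ty": 2.6, "tz": 0, "yaw": 0, "claw": 0},
  {"tx": 0, "ty": 0, "tz": -2.5, "yaw": 0, "claw": 0},
  {"tx": 0, "ty": 0, "tz": -2.5, "yaw": 0, "claw": 0},
  {"tx": 0, "ty": 0, "tz": -2.5, "yaw": 0, "claw": 0},
  {"tx": 0, "ty": 0, "tz": -2.5, "yaw": 0, "claw": 0},
  {"tx": 0, "ty": 0, "tz": -2.5, "yaw": 0, "claw": 0},
  {"tx": 0, "ty": 0, "tz": -2.5, "yaw": 0, "claw": 0},
  {"tx": 0, "ty": 0, "tz": -2.0, "yaw": 0, "claw": 0},
  {"tx": 0, "ty": 0, "tz": -1.6, "yaw": 0, "claw": 0},
  {"tx": 0, "ty": 0, "tz": -1, "yaw": 0, "claw": 0},
  {"tx": 0, "ty": 0, "tz": -0.5, "yaw": 0, "claw": 0},
  {"tx": 0, "ty": 0, "tz": 0, "yaw": 0, "claw": 0},
  {"tx": 0, "ty": 0, "tz": 0, "yaw": 0, "claw": 0},
])

```text
time_s: 3.55
position: [0.4603, -0.1394, 0.0498]
tool_rot: [[-0.974, -0.225, 0.001], [-0.225, 0.974, -0.0], [-0.001, -0.001, -1.0]]
ft_force: [0.4, 0.2, -0.9]
grip_width: 0.0
gripper_force: 0.0
```

Request:
servo_tool([
  {"tx": 0.19, "ty": 0.035, "tz": 0, "yaw": 0, "claw": 0},
  {"tx": 0.19, "ty": 0.035, "tz": 0, "yaw": 0, "claw": 0},
  {"tx": 0.19, "ty": 0.035, "tz": 0, "yaw": 0, "claw": 0},
  {"tx": 0.19, "ty": 0.035, "tz": 0, "yaw": 0, "claw": 0},
  {"tx": 0.19, "ty": 0.035, "tz": 0, "yaw": 0, "claw": 0},
  {"tx": 0.19, "ty": 0.035, "tz": 0, "yaw": 0, "claw": 0},
  {"tx": 0.19, "ty": 0.035, "tz": 0, "yaw": 0, "claw": 0},
  {"tx": 0.19, "ty": 0.035, "tz": 0, "yaw": 0, "claw": 0},
  {"tx": 0.19, "ty": 0.035, "tz": 0, "yaw": 0, "claw": 0},
  {"tx": 0.19, "ty": 0.035, "tz": 0, "yaw": 0, "claw": 0},
])

```text
time_s: 4.55
position: [0.4792, -0.1358, 0.0493]
tool_rot: [[-0.974, -0.225, -0.0], [-0.225, 0.974, -0.0], [0.0, -0.0, -1.0]]
ft_force: [-1.8, -1.2, -1.3]
grip_width: -0.0001
gripper_force: 0.9
```

Request:
servo_tool([
  {"tx": 0.19, "ty": 0.035, "tz": 0, "yaw": 0, "claw": 0},
  {"tx": 0.19, "ty": 0.035, "tz": 0, "yaw": 0, "claw": 0},
  {"tx": 0.19, "ty": 0.035, "tz": 0, "yaw": 0, "claw": 0},
  {"tx": 0.16, "ty": 0.035, "tz": 0, "yaw": 0, "claw": 0},
  {"tx": 0, "ty": 0, "tz": 0, "yaw": 0, "claw": 0},
  {"tx": 0, "ty": 0, "tz": 0, "yaw": 0, "claw": 0},
])

```text
time_s: 5.15
position: [0.4864, -0.1342, 0.0493]
tool_rot: [[-0.974, -0.225, 0.0], [-0.225, 0.974, 0.0], [-0.0, 0.0, -1.0]]
ft_force: [0.8, 0.2, 0.5]
grip_width: -0.0001
gripper_force: 0.0
```

Request:
servo_tool([
  {"tx": -0.6, "ty": -0.15, "tz": 0, "yaw": 0, "claw": 0},
  {"tx": 0, "ty": 0, "tz": 1.5, "yaw": 0, "claw": 0},
  {"tx": 0, "ty": 0, "tz": 2.5, "yaw": 0, "claw": 0},
  {"tx": 1.34, "ty": -2.3, "tz": 0, "yaw": 0, "claw": 0},
  {"tx": 1.34, "ty": -2.3, "tz": 0, "yaw": 0, "claw": 0},
  {"tx": 1.34, "ty": -2.3, "tz": 0, "yaw": 0, "claw": 0},
  {"tx": 1.34, "ty": -2.3, "tz": 0, "yaw": 0, "claw": 0},
  {"tx": 1.34, "ty": -2.3, "tz": 0, "yaw": 0, "claw": 0},
  {"tx": 1.34, "ty": -2.3, "tz": 0, "yaw": 0, "claw": 0},
  {"tx": 0, "ty": 0, "tz": 0, "yaw": 0, "claw": 0},
  {"tx": 0, "ty": 0, "tz": -2, "yaw": 0, "claw": 0},
  {"tx": 0, "ty": 0, "tz": -1.5, "yaw": 0, "claw": 0},
  {"tx": 0, "ty": 0, "tz": -0.5, "yaw": 0, "claw": 0},
  {"tx": 0, "ty": 0, "tz": 0, "yaw": 0, "claw": 0},
  {"tx": 0, "ty": 0, "tz": 0, "yaw": 0, "claw": 0},
])

```text
time_s: 6.65
position: [0.5608, -0.2738, 0.05]
tool_rot: [[-0.974, -0.226, 0.001], [-0.226, 0.974, -0.0], [-0.001, -0.001, -1.0]]
ft_force: [0.1, -0.5, -0.3]
grip_width: 0.0001
gripper_force: 0.0
```

Now push by -2.52, -0.57 cm.

Request:
servo_tool([
  {"tx": -0.19, "ty": -0.044, "tz": 0, "yaw": 0, "claw": 0},
  {"tx": -0.19, "ty": -0.044, "tz": 0, "yaw": 0, "claw": 0},
  {"tx": -0.19, "ty": -0.044, "tz": 0, "yaw": 0, "claw": 0},
  {"tx": -0.19, "ty": -0.044, "tz": 0, "yaw": 0, "claw": 0},
  {"tx": -0.19, "ty": -0.044, "tz": 0, "yaw": 0, "claw": 0},
  {"tx": -0.19, "ty": -0.044, "tz": 0, "yaw": 0, "claw": 0},
  {"tx": -0.19, "ty": -0.044, "tz": 0, "yaw": 0, "claw": 0},
  {"tx": -0.19, "ty": -0.044, "tz": 0, "yaw": 0, "claw": 0},
])

```text
time_s: 7.45
position: [0.546, -0.2767, 0.0495]
tool_rot: [[-0.974, -0.225, 0.001], [-0.225, 0.974, 0.001], [-0.001, 0.001, -1.0]]
ft_force: [3.9, 4.9, 0.0]
grip_width: -0.0001
gripper_force: 2.4
```

Request:
servo_tool([
  {"tx": -0.19, "ty": -0.044, "tz": 0, "yaw": 0, "claw": 0},
  {"tx": -0.19, "ty": -0.044, "tz": 0, "yaw": 0, "claw": 0},
  {"tx": -0.19, "ty": -0.044, "tz": 0, "yaw": 0, "claw": 0},
  {"tx": -0.19, "ty": -0.044, "tz": 0, "yaw": 0, "claw": 0},
  {"tx": -0.19, "ty": -0.044, "tz": 0, "yaw": 0, "claw": 0},
  {"tx": -0.05, "ty": -0.01, "tz": 0, "yaw": 0, "claw": 0},
  {"tx": 0, "ty": 0, "tz": 0, "yaw": 0, "claw": 0},
])

```text
time_s: 8.15
position: [0.5354, -0.2799, 0.0493]
tool_rot: [[-0.974, -0.225, -0.0], [-0.225, 0.974, -0.0], [0.0, -0.0, -1.0]]
ft_force: [0.7, 1.4, -0.3]
grip_width: 0.0001
gripper_force: 0.2
```

Request:
servo_tool([
  {"tx": 0.5, "ty": 0.1, "tz": 0, "yaw": 0, "claw": 0},
  {"tx": 0, "ty": 0, "tz": 2, "yaw": 0, "claw": 0},
  {"tx": 0, "ty": 0, "tz": 3, "yaw": 0, "claw": 0},
  {"tx": -2, "ty": 0, "tz": 2, "yaw": -8, "claw": 0},
  {"tx": -2, "ty": 0, "tz": 2, "yaw": -8, "claw": 0},
  {"tx": -2, "ty": 0, "tz": 2, "yaw": -8, "claw": 0},
  {"tx": -2, "ty": 0, "tz": 2, "yaw": -8, "claw": 0},
  {"tx": -2, "ty": 0, "tz": 0, "yaw": -8, "claw": 0},
  {"tx": -2, "ty": 0, "tz": 0, "yaw": -8, "claw": 0},
  {"tx": -2, "ty": 0, "tz": 0, "yaw": -8, "claw": 0},
  {"tx": -2, "ty": 0, "tz": 0, "yaw": -8, "claw": 0},
  {"tx": -2, "ty": 0, "tz": 0, "yaw": -8, "claw": 0},
  {"tx": -2, "ty": 0, "tz": 0, "yaw": -8, "claw": 0},
  {"tx": -2, "ty": 0, "tz": 0, "yaw": -8, "claw": 0},
  {"tx": 0, "ty": 0, "tz": 0, "yaw": -2, "claw": 0},
  {"tx": 0, "ty": 0, "tz": 0, "yaw": 0, "claw": 0},
])

```text
time_s: 9.75
position: [0.3204, -0.279, 0.1796]
tool_rot: [[-0.225, 0.974, 0.0], [0.974, 0.225, -0.001], [-0.001, -0.0, -1.0]]
ft_force: [1.0, 0.3, 1.0]
grip_width: 0.0005
gripper_force: 0.0
```

```bash
python3 - <<'E'
from h import *
im,_=snap("top","top1"); im2,_=snap("side","side1")
a=im[165:295,190:340]; b=im2[165:260,230:380]
A=cv2.resize(a,(750,591),interpolation=cv2.INTER_CUBIC); cv2.imwrite("pics/c4.png",cv2.cvtColor(A,cv2.COLOR_RGB2BGR))
E
```

```text
(no output)
```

View pics/c4.png

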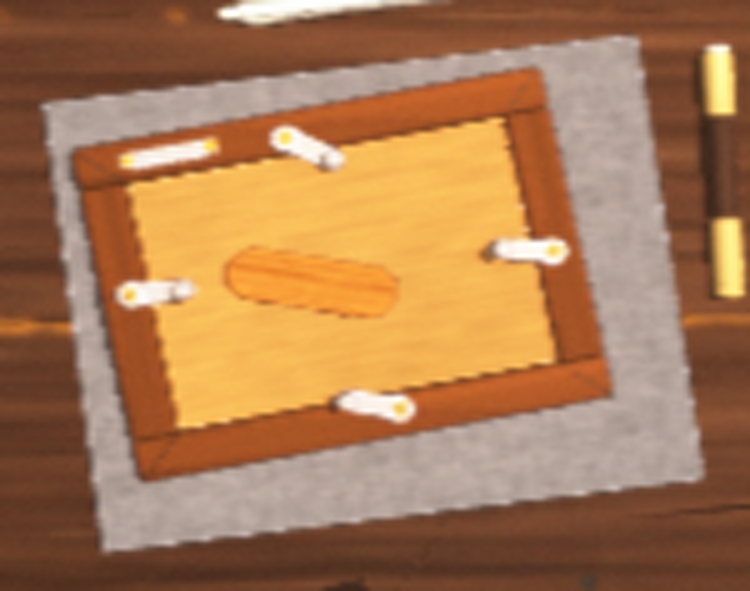

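The left and right catches are now nearly square, but the frame turned about 2–3° because of friction as the pin slid along the pad. For the other two I'll swing the tool around the screw as one rigid rotation, so there is no sliding. First I'll re-measure.

```bash
cat > n.py <<'E'
from m import *
np.set_printoptions(precision=4,suppress=True)
def run(corn,scr,pt):
    C=np.array([ray("top",*T(*p),0.021) for p in corn]); c=C.mean(0)
    ey=((C[0]-C[1])+(C[3]-C[2]));ey/=np.linalg.norm(ey); ex=np.array([ey[1],-ey[0],0])
    e2=((C[0]-C[3])+(C[1]-C[2])); print("centre",c,"yaw",np.degrees(np.arctan2(ex[1],ex[0])),np.degrees(np.arctan2(e2[1],e2[0])))
    inn={"far":-ex,"right":ey,"near":ex,"left":-ey}; out={}
    for k in scr:
        s=ray("top",*T(*scr[k]),0.025); q=ray("top",*T(*pt[k]),0.035); d=q-s; a=inn[k]
        out[k]=(s,np.arctan2(a[1],a[0]),np.arctan2(a[0]*d[1]-a[1]*d[0],a@d))
        print(k,"screw",s,"local",(s-c)@ex,(s-c)@ey,"pin",q,"r",np.hypot(*d[:2]),"ang",out[k][2])
    return out
E
python3 - <<'E'
from n import *
o=run([(73,152),(540,70),(612,397),(140,480)],{"far":(286,138),"right":(558,251),"near":(401,408),"left":(130,294)},{"far":(334,158),"right":(491,251),"near":(342,402),"left":(185,289)})
for k,a0 in(("near",None),("far",None)):
    s,i,a=o[k]
    for b in(a+.2,a,a-.3,a/2,.25,0):
        th=i+b; r=np.array([np.cos(th),np.sin(th)]); t=np.array([-r[1],r[0]])
        g=.015+(.008 if b>a else 0)
        print(k,"ang %.2f"%b,"tool",s[:2]+.022*r+g*t,"arm dir deg",np.degrees(th))
E
```

```text
centre [ 0.5099 -0.2075  0.021 ] yaw 10.216146813445341 10.251223206410444
far screw [ 0.5779 -0.1828  0.025 ] local 0.07129410622128705 0.012281427427370406 pin [ 0.5672 -0.2042  0.035 ] r 0.023916203433593762 ang 0.9290676892105939
right screw [ 0.5201 -0.3056  0.025 ] local -0.007343125114633897 -0.09831382044747797 pin [ 0.5205 -0.274   0.035 ] r 0.031560848384586865 ang -0.19219311012318172
near screw [ 0.4433 -0.2332  0.025 ] local -0.07007234835443392 -0.013434419746700052 pin [ 0.4475 -0.2063  0.035 ] r 0.027202608962241092 ang 1.236260484775638
left screw [ 0.5011 -0.1116  0.025 ] local 0.008343143569046621 0.09593638529339284 pin [ 0.5035 -0.1369  0.035 ] r 0.02539341447091377 ang -0.08173437645838978
near ang 1.44 tool [ 0.4194 -0.2122] arm dir deg 92.50781087250303
near ang 1.24 tool [ 0.4319 -0.2091] arm dir deg 81.04865496988656
near ang 0.94 tool [ 0.4395 -0.2068] arm dir deg 63.85992111596187
near ang 0.62 tool [ 0.448 -0.207] arm dir deg 45.63240089166595
near ang 0.25 tool [ 0.4571 -0.2104] arm dir deg 24.540091691715922
near ang 0.00 tool [ 0.4623 -0.2145] arm dir deg 10.216146813445341
far ang 1.13 tool [ 0.5944 -0.21  ] arm dir deg -105.09303981019912
far ang 0.93 tool [ 0.5815 -0.2092] arm dir deg -116.55219571281559
far ang 0.63 tool [ 0.5735 -0.2091] arm dir deg -133.74092956674028
far ang 0.46 tool [ 0.5693 -0.208 ] arm dir deg -143.1680244496851
far ang 0.25 tool [ 0.5641 -0.2056] arm dir deg -155.45990830828407
far ang 0.00 tool [ 0.5589 -0.2015] arm dir deg -169.78385318655467
```

Request:
servo_tool([
  {"tx": 1.13, "ty": 0.795, "tz": 0, "yaw": 7.6, "claw": 0},
  {"tx": 1.13, "ty": 0.795, "tz": 0, "yaw": 7.6, "claw": 0},
  {"tx": 1.13, "ty": 0.795, "tz": 0, "yaw": 7.6, "claw": 0},
  {"tx": 1.13, "ty": 0.795, "tz": 0, "yaw": 7.6, "claw": 0},
  {"tx": 1.13, "ty": 0.795, "tz": 0, "yaw": 7.6, "claw": 0},
  {"tx": 1.13, "ty": 0.795, "tz": 0, "yaw": 7.6, "claw": 0},
  {"tx": 1.13, "ty": 0.795, "tz": 0, "yaw": 7.6, "claw": 0},
  {"tx": 1.13, "ty": 0.795, "tz": 0, "yaw": 7.6, "claw": 0},
  {"tx": 1.13, "ty": 0.795, "tz": 0, "yaw": 7.6, "claw": 0},
  {"tx": 0, "ty": 0, "tz": -2.5, "yaw": 0, "claw": 0},
  {"tx": 0, "ty": 0, "tz": -2.5, "yaw": 0, "claw": 0},
  {"tx": 0, "ty": 0, "tz": -2.5, "yaw": 0, "claw": 0},
  {"tx": 0, "ty": 0, "tz": -2.5, "yaw": 0, "claw": 0},
  {"tx": 0, "ty": 0, "tz": -1.6, "yaw": 0, "claw": 0},
  {"tx": 0, "ty": 0, "tz": -1, "yaw": 0, "claw": 0},
  {"tx": 0, "ty": 0, "tz": -0.4, "yaw": 0, "claw": 0},
  {"tx": 0, "ty": 0, "tz": 0, "yaw": 0, "claw": 0},
  {"tx": 0, "ty": 0, "tz": 0, "yaw": 0, "claw": 0},
])

```text
time_s: 11.65
position: [0.4226, -0.2074, 0.0499]
tool_rot: [[-0.989, 0.149, 0.001], [0.149, 0.989, -0.001], [-0.001, -0.001, -1.0]]
ft_force: [0.6, -0.5, -0.2]
grip_width: -0.0
gripper_force: 0.0
```

Request:
servo_tool([
  {"tx": 0.23, "ty": -0.04, "tz": 0, "yaw": 0, "claw": 0},
  {"tx": 0.23, "ty": -0.04, "tz": 0, "yaw": 0, "claw": 0},
  {"tx": 0.23, "ty": -0.04, "tz": 0, "yaw": 0, "claw": 0},
  {"tx": 0.23, "ty": -0.04, "tz": 0, "yaw": 0, "claw": 0},
  {"tx": 0.127, "ty": 0.038, "tz": 0, "yaw": -2.9, "claw": 0},
  {"tx": 0.127, "ty": 0.038, "tz": 0, "yaw": -2.9, "claw": 0},
  {"tx": 0.127, "ty": 0.038, "tz": 0, "yaw": -2.9, "claw": 0},
  {"tx": 0.127, "ty": 0.038, "tz": 0, "yaw": -2.9, "claw": 0},
  {"tx": 0.127, "ty": 0.038, "tz": 0, "yaw": -2.9, "claw": 0},
  {"tx": 0.127, "ty": 0.038, "tz": 0, "yaw": -2.9, "claw": 0},
])

```text
time_s: 12.65
position: [0.4391, -0.2064, 0.0493]
tool_rot: [[-0.898, 0.44, -0.0], [0.44, 0.898, 0.0], [0.0, -0.0, -1.0]]
ft_force: [-0.6, -0.5, 0.6]
grip_width: 0.0002
gripper_force: 0.3
```

Request:
servo_tool([
  {"tx": 0.142, "ty": -0.003, "tz": 0, "yaw": -3, "claw": 0},
  {"tx": 0.142, "ty": -0.003, "tz": 0, "yaw": -3, "claw": 0},
  {"tx": 0.142, "ty": -0.003, "tz": 0, "yaw": -3, "claw": 0},
  {"tx": 0.142, "ty": -0.003, "tz": 0, "yaw": -3, "claw": 0},
  {"tx": 0.142, "ty": -0.003, "tz": 0, "yaw": -3, "claw": 0},
  {"tx": 0.142, "ty": -0.003, "tz": 0, "yaw": -3, "claw": 0},
])

```text
time_s: 13.25
position: [0.4476, -0.2066, 0.0493]
tool_rot: [[-0.718, 0.696, -0.0], [0.696, 0.718, 0.0], [0.0, -0.0, -1.0]]
ft_force: [-1.5, -0.6, 0.7]
grip_width: 0.0001
gripper_force: 0.3
```

Forces are low. Continuing the swing.

Request:
servo_tool([
  {"tx": 0.152, "ty": -0.057, "tz": 0, "yaw": -3.5, "claw": 0},
  {"tx": 0.152, "ty": -0.057, "tz": 0, "yaw": -3.5, "claw": 0},
  {"tx": 0.152, "ty": -0.057, "tz": 0, "yaw": -3.5, "claw": 0},
  {"tx": 0.152, "ty": -0.057, "tz": 0, "yaw": -3.5, "claw": 0},
  {"tx": 0.152, "ty": -0.057, "tz": 0, "yaw": -3.5, "claw": 0},
  {"tx": 0.152, "ty": -0.057, "tz": 0, "yaw": -3.5, "claw": 0},
])

```text
time_s: 13.85
position: [0.4567, -0.2099, 0.0493]
tool_rot: [[-0.421, 0.907, -0.001], [0.907, 0.421, 0.0], [0.001, -0.0, -1.0]]
ft_force: [-0.0, -0.5, 0.9]
grip_width: -0.0002
gripper_force: 0.3
```

Request:
servo_tool([
  {"tx": 0.09, "ty": -0.07, "tz": 0, "yaw": -2.4, "claw": 0},
  {"tx": 0.09, "ty": -0.07, "tz": 0, "yaw": -2.4, "claw": 0},
  {"tx": 0.09, "ty": -0.07, "tz": 0, "yaw": -2.4, "claw": 0},
  {"tx": 0.09, "ty": -0.07, "tz": 0, "yaw": -2.4, "claw": 0},
  {"tx": 0.09, "ty": -0.07, "tz": 0, "yaw": -2.4, "claw": 0},
  {"tx": 0.09, "ty": -0.07, "tz": 0, "yaw": -2.4, "claw": 0},
  {"tx": 0, "ty": 0, "tz": 0, "yaw": 0, "claw": 0},
])

```text
time_s: 14.55
position: [0.4622, -0.2142, 0.0493]
tool_rot: [[-0.184, 0.983, -0.0], [0.983, 0.184, 0.0], [0.0, -0.0, -1.0]]
ft_force: [-0.6, 0.6, -0.1]
grip_width: -0.0003
gripper_force: 0.2
```

Request:
servo_tool([
  {"tx": -0.1, "ty": 0.6, "tz": 0, "yaw": 0, "claw": 0},
  {"tx": 0, "ty": 0, "tz": 1.5, "yaw": 0, "claw": 0},
  {"tx": 0, "ty": 0, "tz": 2.5, "yaw": 0, "claw": 0},
  {"tx": 1.61, "ty": -0.07, "tz": 0, "yaw": 6.6, "claw": 0},
  {"tx": 1.61, "ty": -0.07, "tz": 0, "yaw": 6.6, "claw": 0},
  {"tx": 1.61, "ty": -0.07, "tz": 0, "yaw": 6.6, "claw": 0},
  {"tx": 1.61, "ty": -0.07, "tz": 0, "yaw": 6.6, "claw": 0},
  {"tx": 1.61, "ty": -0.07, "tz": 0, "yaw": 6.6, "claw": 0},
  {"tx": 1.61, "ty": -0.07, "tz": 0, "yaw": 6.6, "claw": 0},
  {"tx": 1.61, "ty": -0.07, "tz": 0, "yaw": 6.6, "claw": 0},
  {"tx": 1.61, "ty": -0.07, "tz": 0, "yaw": 6.6, "claw": 0},
  {"tx": 0, "ty": 0, "tz": 0, "yaw": 0, "claw": 0},
  {"tx": 0, "ty": 0, "tz": -2, "yaw": 0, "claw": 0},
  {"tx": 0, "ty": 0, "tz": -1.5, "yaw": 0, "claw": 0},
  {"tx": 0, "ty": 0, "tz": -0.5, "yaw": 0, "claw": 0},
  {"tx": 0, "ty": 0, "tz": 0, "yaw": 0, "claw": 0},
  {"tx": 0, "ty": 0, "tz": 0, "yaw": 0, "claw": 0},
])

```text
time_s: 16.25
position: [0.59, -0.2139, 0.05]
tool_rot: [[-0.894, 0.448, 0.001], [0.448, 0.894, -0.0], [-0.001, -0.0, -1.0]]
ft_force: [-1.2, 0.2, -0.1]
grip_width: -0.0003
gripper_force: 0.0
```

Request:
servo_tool([
  {"tx": -0.212, "ty": 0.118, "tz": 0, "yaw": 0, "claw": 0},
  {"tx": -0.212, "ty": 0.118, "tz": 0, "yaw": 0, "claw": 0},
  {"tx": -0.212, "ty": 0.118, "tz": 0, "yaw": 0, "claw": 0},
  {"tx": -0.212, "ty": 0.118, "tz": 0, "yaw": 0, "claw": 0},
  {"tx": -0.133, "ty": 0.002, "tz": 0, "yaw": -2.9, "claw": 0},
  {"tx": -0.133, "ty": 0.002, "tz": 0, "yaw": -2.9, "claw": 0},
  {"tx": -0.133, "ty": 0.002, "tz": 0, "yaw": -2.9, "claw": 0},
  {"tx": -0.133, "ty": 0.002, "tz": 0, "yaw": -2.9, "claw": 0},
  {"tx": -0.133, "ty": 0.002, "tz": 0, "yaw": -2.9, "claw": 0},
  {"tx": -0.133, "ty": 0.002, "tz": 0, "yaw": -2.9, "claw": 0},
])

```text
time_s: 17.25
position: [0.5734, -0.2091, 0.0495]
tool_rot: [[-0.718, 0.696, 0.0], [0.696, 0.718, -0.0], [-0.001, 0.0, -1.0]]
ft_force: [0.4, -0.8, 0.3]
grip_width: 0.0003
gripper_force: 0.3
```

Request:
servo_tool([
  {"tx": -0.134, "ty": 0.05, "tz": 0, "yaw": -3.1, "claw": 0},
  {"tx": -0.134, "ty": 0.05, "tz": 0, "yaw": -3.1, "claw": 0},
  {"tx": -0.134, "ty": 0.05, "tz": 0, "yaw": -3.1, "claw": 0},
  {"tx": -0.134, "ty": 0.05, "tz": 0, "yaw": -3.1, "claw": 0},
  {"tx": -0.134, "ty": 0.05, "tz": 0, "yaw": -3.1, "claw": 0},
  {"tx": -0.134, "ty": 0.05, "tz": 0, "yaw": -3.1, "claw": 0},
  {"tx": -0.134, "ty": 0.05, "tz": 0, "yaw": -3.1, "claw": 0},
])

```text
time_s: 17.95
position: [0.564, -0.2056, 0.0495]
tool_rot: [[-0.41, 0.912, 0.0], [0.912, 0.41, -0.0], [-0.001, 0.0, -1.0]]
ft_force: [0.1, -0.8, 0.0]
grip_width: 0.0001
gripper_force: 0.3
```

Request:
servo_tool([
  {"tx": -0.087, "ty": 0.068, "tz": 0, "yaw": -2.4, "claw": 0},
  {"tx": -0.087, "ty": 0.068, "tz": 0, "yaw": -2.4, "claw": 0},
  {"tx": -0.087, "ty": 0.068, "tz": 0, "yaw": -2.4, "claw": 0},
  {"tx": -0.087, "ty": 0.068, "tz": 0, "yaw": -2.4, "claw": 0},
  {"tx": -0.087, "ty": 0.068, "tz": 0, "yaw": -2.4, "claw": 0},
  {"tx": -0.087, "ty": 0.068, "tz": 0, "yaw": -2.4, "claw": 0},
  {"tx": 0, "ty": 0, "tz": 0, "yaw": 0, "claw": 0},
])

```text
time_s: 18.65
position: [0.5587, -0.2014, 0.0494]
tool_rot: [[-0.172, 0.985, 0.0], [0.985, 0.172, -0.0], [-0.0, -0.0, -1.0]]
ft_force: [0.0, -0.6, -0.8]
grip_width: -0.0
gripper_force: 0.2
```

Request:
servo_tool([
  {"tx": 0.1, "ty": -0.6, "tz": 0, "yaw": 0, "claw": 0},
  {"tx": 0, "ty": 0, "tz": 2, "yaw": 0, "claw": 0},
  {"tx": 0, "ty": 0, "tz": 3, "yaw": 0, "claw": 0},
  {"tx": -3, "ty": -0.9, "tz": 2, "yaw": 0, "claw": 0},
  {"tx": -3, "ty": -0.9, "tz": 2, "yaw": 0, "claw": 0},
  {"tx": -3, "ty": -0.9, "tz": 2, "yaw": 0, "claw": 0},
  {"tx": -3, "ty": -0.9, "tz": 2, "yaw": 0, "claw": 0},
  {"tx": -3, "ty": -0.9, "tz": 0, "yaw": 0, "claw": 0},
  {"tx": -3, "ty": -0.9, "tz": 0, "yaw": 0, "claw": 0},
  {"tx": -3, "ty": -0.9, "tz": 0, "yaw": 0, "claw": 0},
  {"tx": -3, "ty": -0.9, "tz": 0, "yaw": 0, "claw": 0},
  {"tx": 0, "ty": 0, "tz": 0, "yaw": 0, "claw": 0},
  {"tx": 0, "ty": 0, "tz": 0, "yaw": 0, "claw": 0},
])

```text
time_s: 19.95
position: [0.3197, -0.2799, 0.1796]
tool_rot: [[-0.171, 0.985, 0.001], [0.985, 0.171, -0.0], [-0.001, 0.0, -1.0]]
ft_force: [-0.1, 0.4, -0.5]
grip_width: -0.0003
gripper_force: 0.0
```

```bash
python3 - <<'E'
from h import *
im,_=snap("top","top2"); im2,_=snap("side","side2")
for n,a,h in(("c5",im[165:295,190:340],591),("c6",im2[165:260,230:380],475)):
    cv2.imwrite("pics/%s.png"%n,cv2.cvtColor(cv2.resize(a,(750,h),interpolation=cv2.INTER_CUBIC),cv2.COLOR_RGB2BGR))
E
```

```text
(no output)
```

View pics/c5.png

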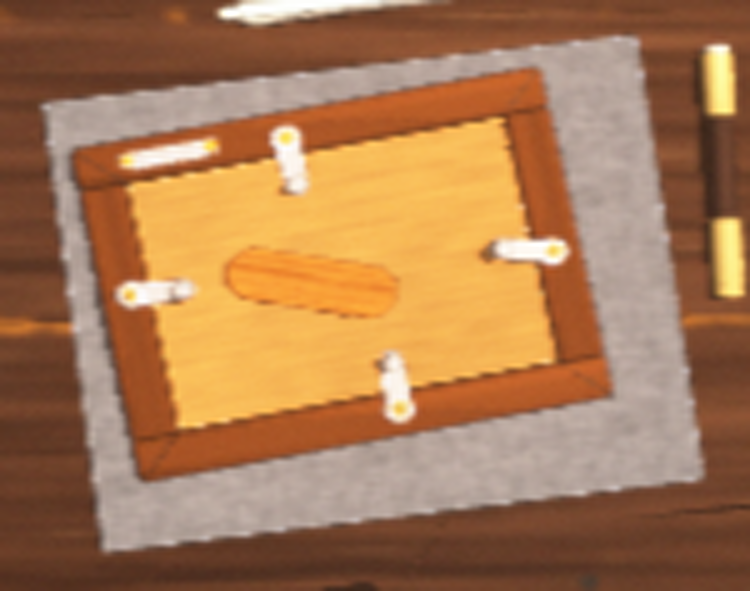

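View pics/c6.png

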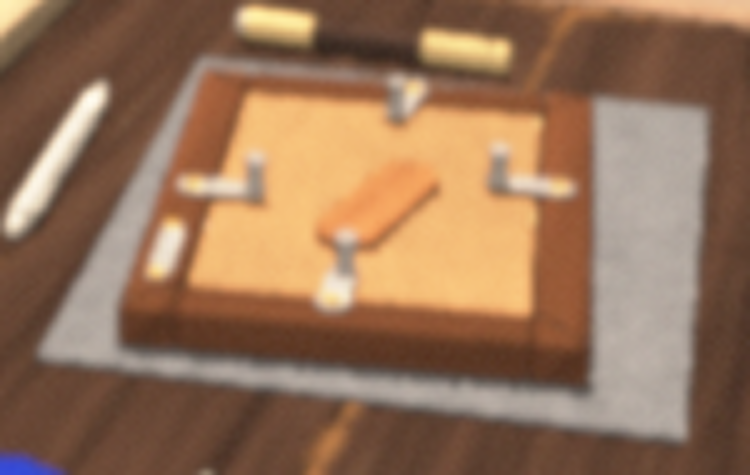

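All four catches now point inward and the frame has not moved since the last look. The right one (c5 screw (558,251), pin about (493,251)) looks short of square, so I'll measure them.

```bash
python3 - <<'E'
from n import *
scr={"far":(286,138),"right":(558,251),"near":(401,408),"left":(130,294)}
pt={"far":(296,184),"right":(493,251),"near":(391,364),"left":(182,289)}
pb={"far":(293,182),"right":(500,250),"near":(394,370),"left":(182,290)}
ps={"far":(255,178),"right":(398,101),"near":(498,170),"left":(345,255)}
o=run([(73,152),(540,70),(612,397),(140,480)],scr,pt)
for k in scr:
    s,i,a=o[k]; p=tri(T(*pt[k]),S(*ps[k])); b=ray("top",*T(*pb[k]),.024)
    w=lambda d:(np.arctan2(d[1],d[0])-i+np.pi)%(2*np.pi)-np.pi
    print(k,"tri",p,np.hypot(*(p-s)[:2]),w(p-s),"arm",w(b-s))
s,i,a=o["right"]
for b in(-.22,0,.05):
    th=i+b; r=np.array([np.cos(th),np.sin(th)]); t=-np.array([-r[1],r[0]]); print(b,s[:2]+.022*r+.015*t,"gap",s[:2]+.022*r+.025*t,np.degrees(th))
E
```

```text
centre [ 0.5099 -0.2075  0.021 ] yaw 10.216146813445341 10.251223206410444
far screw [ 0.5779 -0.1828  0.025 ] local 0.07129410622128705 0.012281427427370406 pin [ 0.5545 -0.187   0.035 ] r 0.023718604515838876 ang -0.00045947630602539996
right screw [ 0.5201 -0.3056  0.025 ] local -0.007343125114633897 -0.09831382044747797 pin [ 0.5205 -0.2749  0.035 ] r 0.030662578835406223 ang -0.1922567744651343
near screw [ 0.4433 -0.2332  0.025 ] local -0.07007234835443392 -0.013434419746700052 pin [ 0.4658 -0.2284  0.035 ] r 0.022945730870938725 ang 0.03159045548451293
left screw [ 0.5011 -0.1116  0.025 ] local 0.008343143569046621 0.09593638529339284 pin [ 0.5035 -0.1356  0.035 ] r 0.02406479980500418 ang -0.07570601431834015
far tri [ 0.5532 -0.1875  0.0271] 0.02511385553848301 0.01089287804334127 arm -0.044960790990038024
right tri [ 0.5188 -0.2761  0.0286] 0.029551854154156607 -0.1359757388510534 arm -0.20873563425091124
near tri [ 0.4646 -0.229   0.0272] 0.021685570494643445 0.016270768896358145 arm -0.027623615217163167
left tri [ 0.5019 -0.1356  0.0283] 0.024007436638125032 -0.1445283239342885 arm -0.10726684545966014
-0.22 [ 0.536  -0.2842] gap [ 0.546  -0.2847] 87.61107532056724
0 [ 0.531  -0.2813] gap [ 0.5408 -0.2795] 100.21614681344535
0.05 [ 0.5297 -0.2808] gap [ 0.5395 -0.2785] 103.08093578909947
```

Request:
servo_tool([
  {"tx": 2.05, "ty": 0.02, "tz": 0, "yaw": 8.2, "claw": 0},
  {"tx": 2.05, "ty": 0.02, "tz": 0, "yaw": 8.2, "claw": 0},
  {"tx": 2.05, "ty": 0.02, "tz": 0, "yaw": 8.2, "claw": 0},
  {"tx": 2.05, "ty": 0.02, "tz": 0, "yaw": 8.2, "claw": 0},
  {"tx": 2.05, "ty": 0.02, "tz": 0, "yaw": 8.2, "claw": 0},
  {"tx": 2.05, "ty": 0.02, "tz": 0, "yaw": 8.2, "claw": 0},
  {"tx": 2.05, "ty": 0.02, "tz": 0, "yaw": 8.2, "claw": 0},
  {"tx": 2.05, "ty": 0.02, "tz": 0, "yaw": 8.2, "claw": 0},
  {"tx": 2.05, "ty": 0.02, "tz": 0, "yaw": 8.2, "claw": 0},
  {"tx": 2.05, "ty": 0.02, "tz": 0, "yaw": 8.2, "claw": 0},
  {"tx": 2.05, "ty": 0.02, "tz": 0, "yaw": 8.2, "claw": 0},
  {"tx": 0, "ty": 0, "tz": -2.5, "yaw": 0, "claw": 0},
  {"tx": 0, "ty": 0, "tz": -2.5, "yaw": 0, "claw": 0},
  {"tx": 0, "ty": 0, "tz": -2.5, "yaw": 0, "claw": 0},
  {"tx": 0, "ty": 0, "tz": -2.5, "yaw": 0, "claw": 0},
  {"tx": 0, "ty": 0, "tz": 0, "yaw": 0, "claw": 0},
  {"tx": 0, "ty": 0, "tz": 0, "yaw": 0, "claw": 0},
])

```text
time_s: 21.75
position: [0.5461, -0.2768, 0.0796]
tool_rot: [[-0.984, -0.177, -0.0], [-0.177, 0.984, 0.0], [-0.0, 0.0, -1.0]]
ft_force: [0.8, 0.1, 0.6]
grip_width: 0.0001
gripper_force: 0.0
```

Next: down 3 cm, push to (0.531,-0.281), then back off and lift.

Request:
servo_tool([
  {"tx": 0, "ty": 0, "tz": -1.5, "yaw": 0, "claw": 0},
  {"tx": 0, "ty": -0.1, "tz": -1, "yaw": 0, "claw": 0},
  {"tx": 0, "ty": 0, "tz": -0.5, "yaw": 0, "claw": 0},
  {"tx": -0.2, "ty": -0.04, "tz": 0, "yaw": 0, "claw": 0},
  {"tx": -0.2, "ty": -0.04, "tz": 0, "yaw": 0, "claw": 0},
  {"tx": -0.2, "ty": -0.04, "tz": 0, "yaw": 0, "claw": 0},
  {"tx": -0.2, "ty": -0.04, "tz": 0, "yaw": 0, "claw": 0},
  {"tx": -0.2, "ty": -0.04, "tz": 0, "yaw": 0, "claw": 0},
  {"tx": -0.2, "ty": -0.04, "tz": 0, "yaw": 0, "claw": 0},
  {"tx": -0.15, "ty": -0.03, "tz": 0, "yaw": 0, "claw": 0},
  {"tx": -0.15, "ty": -0.03, "tz": 0, "yaw": 0, "claw": 0},
  {"tx": 0, "ty": 0, "tz": 0, "yaw": 0, "claw": 0},
])

```text
time_s: 22.95
position: [0.5302, -0.2812, 0.0493]
tool_rot: [[-0.984, -0.176, -0.0], [-0.176, 0.984, 0.0], [0.0, 0.0, -1.0]]
ft_force: [0.1, 1.1, -0.3]
grip_width: -0.0001
gripper_force: 0.1
```

Request:
servo_tool([
  {"tx": 0.5, "ty": 0.09, "tz": 0, "yaw": 0, "claw": 0},
  {"tx": 0, "ty": 0, "tz": 2, "yaw": 0, "claw": 0},
  {"tx": 0, "ty": 0, "tz": 2, "yaw": 0, "claw": 0},
  {"tx": 0, "ty": 0, "tz": 0, "yaw": 0, "claw": 0},
])

```text
time_s: 23.35
position: [0.5366, -0.281, 0.0917]
tool_rot: [[-0.984, -0.176, 0.004], [-0.176, 0.984, -0.003], [-0.003, -0.004, -1.0]]
ft_force: [0.2, 0.2, -0.1]
grip_width: -0.0001
gripper_force: 0.0
```

Request:
servo_tool([
  {"tx": -0.97, "ty": 2.37, "tz": 0, "yaw": 0, "claw": 0},
  {"tx": -0.97, "ty": 2.37, "tz": 0, "yaw": 0, "claw": 0},
  {"tx": -0.97, "ty": 2.37, "tz": 0, "yaw": 0, "claw": 0},
  {"tx": -0.97, "ty": 2.37, "tz": 0, "yaw": 0, "claw": 0},
  {"tx": -0.97, "ty": 2.37, "tz": 0, "yaw": 0, "claw": 0},
  {"tx": -0.97, "ty": 2.37, "tz": 0, "yaw": 0, "claw": 0},
  {"tx": 0, "ty": 0, "tz": 0, "yaw": 0, "claw": 0},
  {"tx": 0, "ty": 0, "tz": -2, "yaw": 0, "claw": 0},
  {"tx": 0, "ty": 0, "tz": -1.5, "yaw": 0, "claw": 0},
  {"tx": 0, "ty": 0, "tz": -0.5, "yaw": 0, "claw": 0},
  {"tx": 0, "ty": 0, "tz": 0, "yaw": 0, "claw": 0},
  {"tx": 0, "ty": 0, "tz": 0, "yaw": 0, "claw": 0},
])

```text
time_s: 24.55
position: [0.4775, -0.1385, 0.0496]
tool_rot: [[-0.984, -0.176, 0.001], [-0.176, 0.984, -0.0], [-0.0, -0.0, -1.0]]
ft_force: [-0.5, 0.8, 0.1]
grip_width: -0.0001
gripper_force: 0.0
```

Request:
servo_tool([
  {"tx": 0.2, "ty": 0.036, "tz": 0, "yaw": 0, "claw": 0},
  {"tx": 0.2, "ty": 0.036, "tz": 0, "yaw": 0, "claw": 0},
  {"tx": 0.2, "ty": 0.036, "tz": 0, "yaw": 0, "claw": 0},
  {"tx": 0.2, "ty": 0.036, "tz": 0, "yaw": 0, "claw": 0},
  {"tx": 0.15, "ty": 0.03, "tz": 0, "yaw": 0, "claw": 0},
  {"tx": 0.15, "ty": 0.03, "tz": 0, "yaw": 0, "claw": 0},
  {"tx": 0.15, "ty": 0.03, "tz": 0, "yaw": 0, "claw": 0},
  {"tx": 0, "ty": 0, "tz": 0, "yaw": 0, "claw": 0},
])

```text
time_s: 25.35
position: [0.4898, -0.1358, 0.0493]
tool_rot: [[-0.984, -0.176, 0.0], [-0.176, 0.984, -0.0], [-0.0, -0.0, -1.0]]
ft_force: [-2.2, -1.3, 0.2]
grip_width: -0.0003
gripper_force: 0.1
```

Request:
servo_tool([
  {"tx": -0.5, "ty": -0.09, "tz": 0, "yaw": 0, "claw": 0},
  {"tx": 0, "ty": 0, "tz": 2, "yaw": 0, "claw": 0},
  {"tx": 0, "ty": 0, "tz": 3, "yaw": 0, "claw": 0},
  {"tx": 0, "ty": 0, "tz": 4, "yaw": 0, "claw": 0},
  {"tx": -3, "ty": 1.5, "tz": 3, "yaw": 0, "claw": 0},
  {"tx": -3, "ty": 1.5, "tz": 1, "yaw": 0, "claw": 0},
  {"tx": -3, "ty": 1.5, "tz": 0, "yaw": 0, "claw": 0},
  {"tx": -3, "ty": 1.5, "tz": 0, "yaw": 0, "claw": 0},
  {"tx": -3, "ty": 1.5, "tz": 0, "yaw": 0, "claw": 0},
  {"tx": 0, "ty": 2, "tz": 0, "yaw": 0, "claw": 0},
  {"tx": 0, "ty": 0, "tz": 0, "yaw": 0, "claw": 0},
  {"tx": 0, "ty": 0, "tz": 0, "yaw": 0, "claw": 0},
])

```text
time_s: 26.55
position: [0.3348, -0.0419, 0.1795]
tool_rot: [[-0.984, -0.177, 0.001], [-0.177, 0.984, -0.0], [-0.001, -0.001, -1.0]]
ft_force: [0.4, -0.0, 0.3]
grip_width: -0.0002
gripper_force: 0.0
```

```bash
python3 - <<'E'
from h import *
im,_=snap("top","top3"); snap("side","side3")
cv2.imwrite("pics/c7.png",cv2.cvtColor(cv2.resize(im[165:295,190:340],(750,591),interpolation=cv2.INTER_CUBIC),cv2.COLOR_RGB2BGR))
E
```

```text
(no output)
```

View pics/c7.png

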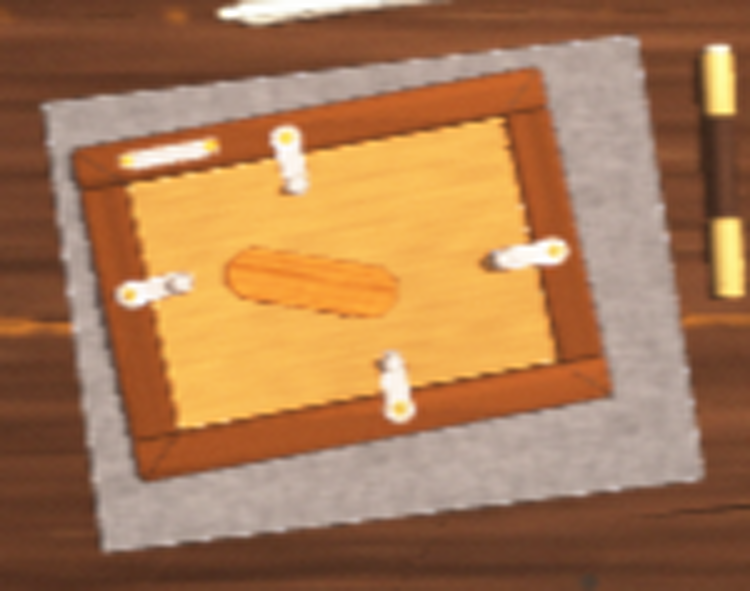

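All four arms now look square to their rails (right screw (558,251) to pin (495,261), left screw (130,294) to pin (180,283)), within about 0.06 rad. The frame, burnisher and pens are in place, so I'm handing in.

```bash
python3 -c "
from rig import env
print(env.close_job())"
```

```text
the job is handed in; nothing more can be done
None
```

All four catches now point straight in over the board, by my last camera check within about 0.06 rad of square; the frame turned about 3° and its centre moved about 2 mm, nothing else visibly moved, and the job is handed in (no verdict was returned).

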